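# Push the stray knife into the cutlery box and shut its lid

### The arm

A 6-joint arm with a two-finger parallel gripper is mounted at the origin on a cart in front of the work surface, level with it; the furniture and walls round the work are solid. World frame = base frame: x ahead of the robot, y to its left, z up, the work surface at z = 0. Lengths are in m, angles in rad, forces in N, time in s.
With the tool pointing down it reaches from about 0.25 to 0.725 m from the base axis. Payload 4 kg.
Tool frame: the origin (TCP) lies at the very end of the fingers, on their centre line; the grasp point (between the pads) lies 19 mm behind it; z points along the fingers, y is the line along which they close (so a half turn about z gives the same grasp; the last joint's range is limited). The gripper opens to 85 mm and grips with 20 to 120 N. Pads are 22 mm wide; open, the fingers measure 114 mm over their backs; the gripper's body (76 mm by 85 mm) begins 54 mm behind the grasp point. The pads swing forward as they close: fully open they stand 13 mm farther back than shut.
Start: joints at [-1.192, 0.241, 0.005, 1.335, 0, 1.571], TCP at [0.185, -0.465, 0.231] pointing down, gripper open.
Joint ranges: [-2.72, 2.72], [-1.05, 1.87], [-1.09, 1.28], [-1.99, 2.15], [-1.42, 1.44], [-3.14, 3.14]. Speed limits (rad/s): [2.79, 2.79, 3.14, 3.14, 3.14, 3.14].

### API

Orientations are given as a unit quaternion [x, y, z, w].
In Python, from workcell import bot, vision, workorder gives the robot as it stands.
- The arm moves only by the shell command python3 -m creep 'ROWS' [OPENING]. ROWS is JSON, a list of rows, each a list of 2 entries, a list of its own where there are three numbers: the shift along the tool's x, y, z in mm, then the turn, a rotation vector about the tool's x, y, z in rad. In form: [[[dx, dy, dz], [wx, wy, wz]], ...]. A call has 1 to 12 rows; each row shifts and turns the commanded pose from where the row before left it, along the tool's axes as they then stand; what a row does not reach is not made up. A row lasts 1/8 s, in which the tool goes at most 62.5 mm and 10.7 degrees, less where a joint would pass 70% of its speed; a pose out of reach is approached as far as the arm can. A call is refused whole if a number of a shift passes 62.5 or a number of a turn 0.188, either way. A call with a gripper value outside its range is refused whole. OPENING is the finger opening in mm, from 0 to 85.4, set as the call begins (- or left out, the last holds). The fingers move at their own pace and stop on an object; the grip force is fixed at half the most. Time passes only in rows, so rows that do not move let the fingers close. It gives the time, the measured TCP pose, the force, the opening and the grip force at its end, in the units of the state.
- bot.get_obs(): the state, without advancing time (a new reading comes with each control period).
- vision.camera(name): name is "side" or "top" or "wrist"; returns a dict with "image" (480x640x3 uint8, blue, green, red), "z_map" (480x640 float32, m along the optical axis (not along the pixel's ray), 0 where there is no reading), "K" (3x3 intrinsics, pixels), "rvec" (rotation vector, rad) and "tvec" (3), from world to camera coordinates, as OpenCV has them; the wrist camera has in their place "tool_from_camera" (4x4, takes a point from camera to tool coordinates, whose origin is the TCP and whose axes are the flange's). Camera axes: x right, y down, z forward; pixel columns grow to the right and rows downward; lengths in m; the calibration is good to about 2 mm. The wrist camera is an equidistant fisheye: a pixel r from the principal point sees the ray r / f radians off the axis. A picture is of the moment at which its call begins: read the wrist's pose just before it.
- workorder.job_done(): hands the job in; it is judged then, once.
Trained networks look in a picture, given as the dict that the camera call returned (one of the last four; its "shot" number tells which), for a name from the list of things; names that differ only in an ending like _2 or _b are one class to them, and where a whole thing is asked for, a point or a joint stands for the part that bears it (a point fixed in the world has none). Each returns a list of dicts, best first, with "score" (0 to 1); they miss things now and then, are a little off and sometimes report something else, mostly with a low value. They report only what shows in the picture. A call takes as long as a camera call.
- vision.spot_in(picture, query): "position" ([column, row] in pixels, amid what is visible of it).
- vision.place_of(picture, query): "position" ([column, row] in pixels: a listed point, or the origin of a listed thing).
The state is a dict: "clock": time; "joint_pos": joint angles; "joint_vel": joint speeds; "tau": joint torques, N m; "eef_pos": TCP position; "tool_rot": TCP orientation; "ft_force": force on the tool from outside, world axes, zero at the start; "ft_torque": the same for the moment, N m; "grip_width": finger opening in m; "grasp_force": force on a finger pad.
Only numpy, scipy, OpenCV 4.12 (cv2) and the standard library are available. Lean on these libraries where they do the work, as an engineer would, in place of code of your own. Each camera call takes 0.05 s, during which the arm holds its last target. There are 200 camera calls.

### The job

The lid of the wooden cutlery box cannot shut because a table knife hangs out over the box's right-hand end. With your fingertips, push the knife lengthwise by the end of its handle until it drops wholly inside the box, then swing the lid down and press it fully shut without slamming it. Only push, do not pick anything up, and leave the box and the other things where they stand.

Things in the scene. Friction and masses are not known exactly. Their poses are not given: they have to be found in the camera images.
- cutlery_box: Wooden box, 2 kg, loose on the counter (slides above about 10 N). Origin: centre of underside; x to its back (hinge), y to its left end. Own frame, mm: walls x -83..87, y -140..140, 8 thick, rim z 60; mouth x -75..79, y -132..132. A fixed divider along y at x 2 (top z 45) makes a front and a rear compartment, each lined with fixed cutlery up to z 22..30 within y -98..98.
- cutlery_box_lid (a joint): Lid angle, rad: 0 = shut on the rim, grows as it opens, 1.83 = stop, leaning back. The lid is a flat panel 172 mm deep, 284 wide, 9 thick, 0.2 kg, hinged along the back rim. Its stiff hinge (0.3 Nm friction) keeps it wherever it is left; 1 to 4 N near the front edge, square to the panel, swings it down. It cannot shut on a knife that lies over the rim.
- hinge (a point): Point on the lid's hinge axis at the middle of the box's back; (90, 0, 61) mm in the box's frame. The axis runs along the box's y. (Wall cabinets hang above the back of the counter: from x = 0.57 m on, their underside is 0.61 m above it.)
- lid_front (a point): Middle of the front edge of the lid's outer face (its upper face when shut), 175 mm from the hinge axis; with the lid shut at (-85, 0, 70) mm in the box's frame. Axes turn with the lid, parallel to the box's at lid angle 0; z points out of the outer face, which lies 9 mm outside the plane through the hinge axis. A tab 36 mm wide stands out 8 mm beyond this edge.
- knife: Table knife, lying flat, 205 mm long, 80 g, loose: dark wooden handle 105x22x16 mm, steel blade 20 mm wide, 2.6 mm thick with a round tip. The blade lies on the cutlery in the box's front compartment; the handle rests on the rim of the box's right-hand end (-y), sticks out 50 to 70 mm and rises outwards at about 16 degrees. Origin: centre of its underside; x from handle to blade.
- handle_end (a point): Middle of the flat butt end of the knife's handle, (-102.5, 0, 8) mm in the knife's frame.
- blade_tip (a point): Tip of the knife's blade, (102.5, 0, 8) mm in the knife's frame.
- cup: Small white coffee cup with a handle, 62x88x50 mm, to the right of the box, loose; a bystander. Origin: centre of its underside.
- teaspoon: Teaspoon lying flat on the counter to the right of the box, 132x26x11 mm, loose; a bystander. Origin: centre of its underside.
- tuna: Low round tin, 86 mm across, 40 mm high, to the left of the box, loose; a bystander. Origin: centre of its underside.

How it is judged:
On the way:
1. the knife lies wholly inside the box, below its rim, while the lid is still open (x of handle_end in the frame of cutlery_box between -0.081 and 0.085 m and y of handle_end in the frame of cutlery_box between -0.138 and 0.138 m and z of each of handle_end, blade_tip in the frame of cutlery_box below 0.062 m and x of blade_tip in the frame of cutlery_box between -0.081 and 0.085 m and y of blade_tip in the frame of cutlery_box between -0.138 and 0.138 m and value of joint cutlery_box_lid above 0.3 rad), for 0.2 s.
At the end, for the whole second after the job is handed in: Both ends of the knife are between the box's walls and below its rim, the lid is down to less than 0.02 rad (about 3.5 mm at its front edge), and knife and box are at rest (x of handle_end in the frame of cutlery_box between -0.081 and 0.085 m and y of handle_end in the frame of cutlery_box between -0.138 and 0.138 m and z of each of handle_end, blade_tip in the frame of cutlery_box below 0.062 m and x of blade_tip in the frame of cutlery_box between -0.081 and 0.085 m and y of blade_tip in the frame of cutlery_box between -0.138 and 0.138 m and value of joint cutlery_box_lid below 0.02 rad and linear speed of knife below 0.02 m/s and linear speed of cutlery_box below 0.01 m/s); the robot touches nothing.
It fails at once if the knife is lifted (its middle more than 35 mm, or its handle end more than 40 mm above where they start) (height (world z) of knife above 0.092 m or height (world z) of handle_end above 0.135 m).
It fails at once if the knife is gripped between the fingers or forced (over 15 N) (contact force between the fingers and knife above 15 N).
It fails at once if the lid is slammed (falls faster than 3 rad/s) (velocity of joint cutlery_box_lid below -3 rad/s).
It fails at once if the box is shoved more than 40 mm, tipped or lifted (distance of cutlery_box from where it was at the start of the episode above 0.04 m or angle between cutlery_box's own z axis and vertical above 0.1 rad).
It fails at once if a bystander is shoved more than 30 mm or knocked over (distance of any of cup, teaspoon, tuna from where it was at the start of the episode above 0.03 m).
It also fails if it takes over 54 s, if anything falls off the work surface, if the arm or the gripper's body presses on something with over 40 N, if the wrist force passes 120 N, or if a joint passes its speed limit or range.

## Working session

There is one attempt and no reset: what is moved stays moved. The work goes in short steps, Python scripts to look and compute and a shell command to move; the robot and the scene stay as the last step left them, time stands still between calls to the robot, and variables do not carry over. Pictures are saved under pics/ and viewed, at most 10 in all, crops included, and the job is handed in when it is done.

```bash
mkdir -p pics; ls
cat > h.py <<'E'
import numpy as np, cv2
from scipy.spatial.transform import Rotation as R
from workcell import bot, vision, workorder
def w(p,uv,z=None):
    u,v=uv
    if z is None:
        a=p["z_map"][int(v)-1:int(v)+2,int(u)-1:int(u)+2]; a=a[a>0]; z=np.median(a) if a.size else np.nan
    c=np.linalg.inv(p["K"])@np.array([u,v,1])*z
    M=cv2.Rodrigues(np.array(p["rvec"]))[0]
    return M.T@(c-np.array(p["tvec"]).ravel())
E
python3 - <<'E'
from h import *
o=bot.get_obs(); print(o["eef_pos"],o["tool_rot"],o["clock"])
for n in ["top","side"]:
    p=vision.camera(n); cv2.imwrite(f"pics/{n}0.png",p["image"])
    M=cv2.Rodrigues(np.array(p["rvec"]))[0]; print(n,"cam at",(-M.T@np.array(p["tvec"]).ravel()).round(3))
    for q in ["cutlery_box","hinge","lid_front","knife","handle_end","blade_tip","cup","teaspoon","tuna"]:
        for r in vision.place_of(p,q)[:1]:
            print(q,round(r["score"],2),np.round(r["position"]),w(p,r["position"]).round(3))
E
```

```text
pics
[ 0.18469739 -0.46396048  0.23041346] [ 9.82113316e-01  1.88287954e-01 -1.67689906e-04 -1.02568815e-03] 0.0
top cam at [0.38  0.01  1.148]
cutlery_box 0.98 [298. 267.] [0.496 0.072 0.013]
hinge 0.66 [302. 229.] [0.58  0.057 0.061]
lid_front 0.56 [296. 221.] [0.584 0.068 0.137]
knife 0.96 [333. 285.] [ 0.448 -0.01   0.062]
handle_end 0.67 [381. 294.] [ 0.426 -0.127  0.   ]
blade_tip 0.63 [293. 282.] [0.46  0.083 0.025]
cup 0.74 [383. 223.] [ 0.599 -0.14   0.009]
teaspoon 0.67 [398. 265.] [ 0.495 -0.171  0.009]
tuna 0.94 [216. 261.] [0.514 0.267 0.035]
side cam at [ 0.325 -0.724  0.472]
cutlery_box 0.73 [298. 262.] [0.494 0.058 0.004]
hinge 0.74 [342. 231.] [0.582 0.036 0.074]
knife 0.62 [280. 262.] [ 0.439 -0.042  0.07 ]
handle_end 0.55 [282. 281.] [ 0.437 -0.06   0.041]
blade_tip 0.62 [282. 250.] [0.464 0.062 0.034]
cup 0.98 [383. 313.] [ 0.588 -0.166  0.015]
teaspoon 0.69 [328. 331.] [ 0.492 -0.167  0.   ]
tuna 0.63 [283. 218.] [0.494 0.206 0.038]
```

View pics/top0.png

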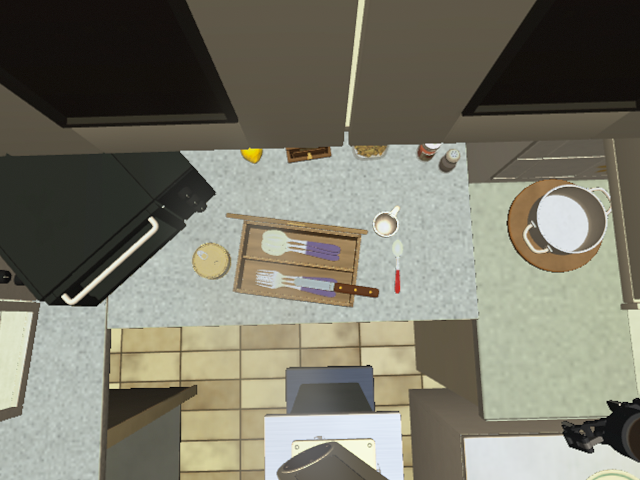

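View pics/side0.png

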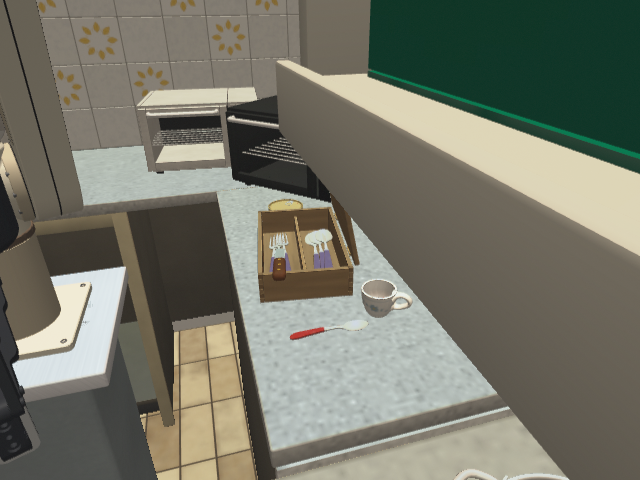

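The top view shows the open box (about 235–365, 215–305) with its lid leaning back. The handle pokes out right at (379,294), with the spoon at (398,265) and the cup at (385,223). The side view agrees. Next I fit the box and the knife from depth.

Run:
```python
from h import *
p=vision.camera("top")
v,u=np.mgrid[200:315,220:410]; z=p["z_map"][200:315,220:410]
M=cv2.Rodrigues(np.array(p["rvec"]))[0]
c=np.stack([u,v,np.ones_like(u)],-1)@np.linalg.inv(p["K"]).T*z[...,None]
P=(c-np.array(p["tvec"]).ravel())@M
img=p["image"][200:315,220:410].astype(int)
Pf=P.reshape(-1,3); x,y,zz=Pf.T
m=(zz>.053)&(zz<.068)&(y<.24)&(y>-.13)
# mask knife out: use rim pixels
r=cv2.minAreaRect(Pf[m&(y>-.1)][:,:2].astype(np.float32)); print("rim rect",r,cv2.boxPoints(r).round(3).tolist())
k=(y<-.04)&(y>-.16)&(x<.48)&(x>.38)&(zz>.068)
K=Pf[k]; print("handle pts",len(K)); 
K=K[np.argsort(K[:,1])]; print(K[::max(1,len(K)//25)].round(3).tolist())
d=np.polyfit(K[:,1],K[:,0],1); s=np.polyfit(K[:,1],K[:,2],1); print("x(y)",d,"z(y)",s,K[:,1].min())
l=(zz>.085)&(x>.5); L=Pf[l]; print("lid pts",len(L),L.min(0),L.max(0)); 
cc=L.mean(0); U=np.linalg.svd(L-cc)[2]; print(cc,U.round(3))
```

```text
rim rect ((0.5019072890281677, 0.07186718285083771), (0.2805109918117523, 0.17051783204078674), 81.2479019165039) [[0.3959999978542328, -0.05400000140070915], [0.5649999976158142, -0.07999999821186066], [0.6079999804496765, 0.1979999989271164], [0.4390000104904175, 0.22300000488758087]]
handle pts 309
[[0.432, -0.111, 0.083], [0.423, -0.108, 0.091], [0.432, -0.104, 0.091], [0.432, -0.101, 0.093], [0.425, -0.099, 0.091], [0.419, -0.097, 0.087], [0.437, -0.093, 0.087], [0.435, -0.091, 0.087], [0.43, -0.088, 0.086], [0.419, -0.086, 0.083], [0.426, -0.084, 0.087], [0.44, -0.08, 0.081], [0.44, -0.078, 0.083], [0.433, -0.075, 0.085], [0.435, -0.073, 0.085], [0.424, -0.07, 0.084], [0.44, -0.067, 0.08], [0.442, -0.064, 0.083], [0.429, -0.062, 0.079], [0.427, -0.059, 0.079], [0.441, -0.056, 0.075], [0.436, -0.053, 0.074], [0.425, -0.051, 0.069], [0.425, -0.049, 0.071], [0.446, -0.045, 0.074], [0.441, -0.042, 0.076]]
x(y) [0.17927278 0.44449228] z(y) [-0.26455953  0.06239037] -0.11118400503519604
lid pts 688 [ 0.53500289 -0.07768495  0.0850225 ] [0.60626978 0.20405326 0.24399954]
[0.56085591 0.06170886 0.22885706] [[-0.15  -0.989 -0.006]
 [-0.228  0.029  0.973]
 [-0.962  0.148 -0.23 ]]
```

```bash
python3 -m creep '[[[0,0,0],[0,0,-0.17]],[[0,0,0],[0,0,-0.17]],[[0,0,0],[0,0,-0.17]],[[0,0,0],[0,0,-0.17]],[[0,0,0],[0,0,-0.17]],[[0,0,0],[0,0,-0.165]]]' 0 && python3 -m creep '[[[39,19,0],[0,0,0]],[[39,19,0],[0,0,0]],[[39,19,0],[0,0,0]],[[39,19,0],[0,0,0]],[[39,19,0],[0,0,0]],[[39,19,0],[0,0,0]],[[38,19,0],[0,0,0]],[[38,19,0],[0,0,0]],[[38,21,0],[0,0,0]],[[0,0,0],[0,0,0]],[[0,0,0],[0,0,0]]]'
```

```text
clock: 1.8
eef_pos: [0.1849, -0.4645, 0.2313]
tool_rot: [0.765, 0.644, 0.0, -0.0]
ft_force: [-0.5, -1.0, -0.5]
grip_width: -0.0002
grasp_force: 0.0
clock: 3.18
eef_pos: [0.4162, -0.1525, 0.2312]
tool_rot: [0.767, 0.642, -0.0, -0.0]
ft_force: [-0.6, -1.8, -1.1]
grip_width: 0.0
grasp_force: 0.0
```

```bash
cat > look.py <<'E'
from h import *
import sys
o=bot.get_obs(); print(o["clock"],np.round(o["eef_pos"],4),R.from_quat(o["tool_rot"]).as_matrix().round(3).tolist(),np.round(o["ft_force"],1),o["grip_width"])
p=vision.camera("side"); cv2.imwrite(f"pics/{sys.argv[1]}.png",cv2.resize(p["image"][190:350,200:440],None,fx=3,fy=3,interpolation=cv2.INTER_CUBIC))
for q in ["knife","handle_end","blade_tip"]:
    for r in vision.place_of(p,q)[:1]: print(q,round(r["score"],2),np.round(r["position"]),w(p,r["position"]).round(3))
E
python3 look.py a1
```

```text
3.175 [ 0.4162 -0.1525  0.2312] [[0.176, 0.984, -0.001], [0.984, -0.176, -0.0], [-0.0, -0.001, -1.0]] [-0.6 -1.8 -1.1] 2.564522462646727e-05
knife 0.64 [280. 266.] [ 0.434 -0.074  0.081]
handle_end 0.66 [279. 274.] [ 0.425 -0.11   0.087]
blade_tip 0.75 [282. 248.] [0.472 0.111 0.014]
```

```bash
python3 -m creep '[[[0,0,40],[0,0,0]],[[0,0,40],[0,0,0]],[[0,0,40],[0,0,0]],[[0,0,30],[0,0,0]],[[0,0,14],[0,0,0]],[[0,0,0],[0,0,0]],[[8,0,0],[0,0,0]],[[8,0,0],[0,0,0]],[[6,0,0],[0,0,0]],[[5,0,0],[0,0,0]],[[5,0,0],[0,0,0]],[[5,0,0],[0,0,0]]]'; python3 look.py a2
```

```text
clock: 4.88
eef_pos: [0.423, -0.1157, 0.0673]
tool_rot: [0.767, 0.642, -0.0, -0.0]
ft_force: [-0.2, -0.3, -0.1]
grip_width: 0.0005
grasp_force: 0.1
4.875 [ 0.423  -0.1157  0.0673] [[0.176, 0.984, -0.0], [0.984, -0.176, -0.0], [-0.0, -0.0, -1.0]] [-0.2 -0.3 -0.1] 0.0004735282555274042
knife 0.4 [279. 266.] [ 0.426 -0.109  0.103]
```

View pics/a2.png

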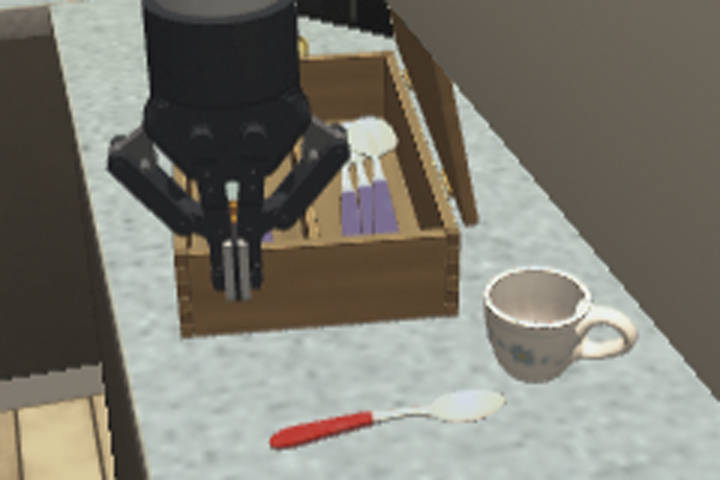

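Fingertips at crop (237,270) hide the handle behind them, with no obstruction. I keep pushing.

```bash
python3 -m creep '[[[5,0,0],[0,0,0]],[[5,0,0],[0,0,0]],[[5,0,0],[0,0,0]],[[5,0,0],[0,0,0]],[[5,0,0],[0,0,0]],[[5,0,0],[0,0,0]],[[4,0,0],[0,0,0]],[[4,0,0],[0,0,0]],[[4,0,0],[0,0,0]],[[0,0,0],[0,0,0]]]'
python3 - <<'E'
from h import *
p=vision.camera("top"); cv2.imwrite("pics/a3.png",cv2.resize(p["image"][190:330,210:420],None,fx=3,fy=3,interpolation=cv2.INTER_CUBIC))
o=bot.get_obs();T=o["eef_pos"];print(T)
for q in ["knife","handle_end","blade_tip","cutlery_box","lid_front"]:
    for r in vision.place_of(p,q)[:1]: print(q,round(r["score"],2),np.round(r["position"]),w(p,r["position"]).round(3))
E
```

```text
clock: 6.32
eef_pos: [0.4305, -0.0744, 0.0673]
tool_rot: [0.767, 0.642, 0.0, -0.0]
ft_force: [0.8, -0.6, -0.3]
grip_width: 0.0
grasp_force: 0.0
[ 0.4304403  -0.07455949  0.06733176]
knife 0.66 [313. 285.] [0.449 0.036 0.052]
handle_end 0.75 [357. 292.] [ 0.408 -0.032  0.542]
blade_tip 0.91 [272. 282.] [0.462 0.135 0.016]
cutlery_box 0.72 [300. 265.] [0.498 0.066 0.043]
lid_front 0.59 [298. 219.] [ 0.617  0.072 -0.001]
```

View pics/a3.png

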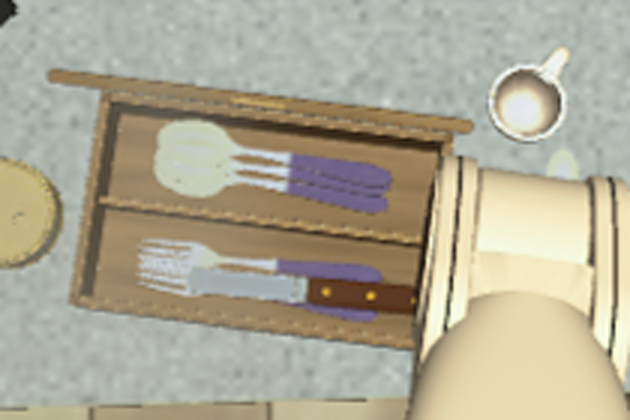

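The knife is sliding straight along the front compartment, its tip at crop (190,278) with space ahead and the box unmoved. I push the last stretch past the rim.

```bash
python3 -m creep '[[[4,0,0],[0,0,0]],[[4,0,0],[0,0,0]],[[4,0,0],[0,0,0]],[[4,0,0],[0,0,0]],[[4,0,0],[0,0,0]],[[4,0,0],[0,0,0]],[[0,0,0],[0,0,0]],[[0,0,0],[0,0,0]]]'; python3 -m creep '[[[-20,0,0],[0,0,0]],[[-30,0,0],[0,0,0]],[[-30,0,-30],[0,0,0]],[[-30,0,-45],[0,0,0]],[[-30,0,-45],[0,0,0]],[[-30,0,-45],[0,0,0]],[[0,0,0],[0,0,0]]]';  python3 - <<'E'
from h import *
p=vision.camera("top"); cv2.imwrite("pics/a4.png",cv2.resize(p["image"][190:330,210:420],None,fx=3,fy=3,interpolation=cv2.INTER_CUBIC))
for q in ["knife","handle_end","blade_tip","cutlery_box","cup","teaspoon"]:
    for r in vision.place_of(p,q)[:1]: print(q,round(r["score"],2),np.round(r["position"]),w(p,r["position"]).round(3))
v,u=np.mgrid[200:315,220:410]; z=p["z_map"][200:315,220:410]
M=cv2.Rodrigues(np.array(p["rvec"]))[0]
c=np.stack([u,v,np.ones_like(u)],-1)@np.linalg.inv(p["K"]).T*z[...,None]
P=((c-np.array(p["tvec"]).ravel())@M).reshape(-1,3)
x,y,zz=P.T
b=np.stack([(x-.5)*.988-(y-.072)*.152,(x-.5)*.152+(y-.072)*.988,zz],1)
k=(abs(b[:,0]+.04)<.03)&(b[:,1]>-.13)&(b[:,1]<.0)
for lo in np.arange(-.13,0,.01):
    s=b[k&(b[:,1]>=lo)&(b[:,1]<lo+.01)]
    if len(s): i=s[:,2]>s[:,2].max()-.006; print(lo.round(3),s[:,2].max().round(3),s[i].mean(0).round(3))
l=(zz>.085)&(x>.5)&(y>-.09); L=P[l]; print("lid",len(L))
for h in np.arange(.07,.3,.02):
    s=P[(zz>=h)&(zz<h+.02)&(x>.5)&(abs(y-.06)<.03)]
    if len(s): print(h.round(2),len(s),s.mean(0).round(3))
E
```

```text
clock: 7.62
eef_pos: [0.4346, -0.0511, 0.0673]
tool_rot: [0.767, 0.642, -0.0, 0.0]
ft_force: [0.1, -0.3, -0.5]
grip_width: 0.0002
grasp_force: 0.0
clock: 8.5
eef_pos: [0.4065, -0.2214, 0.2361]
tool_rot: [0.768, 0.64, 0.001, 0.004]
ft_force: [0.7, 0.0, -0.1]
grip_width: -0.0
grasp_force: 0.0
knife 0.72 [308. 288.] [0.444 0.048 0.039]
handle_end 0.73 [350. 292.] [ 0.431 -0.051  0.037]
blade_tip 0.59 [266. 285.] [0.453 0.149 0.03 ]
cup 0.67 [385. 223.] [ 0.6   -0.143  0.009]
teaspoon 0.82 [398. 265.] [ 0.495 -0.169  0.011]
-0.13 0.045 [-0.047 -0.124  0.041]
-0.12 0.045 [-0.048 -0.115  0.041]
-0.11 0.045 [-0.046 -0.105  0.041]
-0.1 0.045 [-0.047 -0.095  0.041]
-0.09 0.044 [-0.049 -0.085  0.041]
-0.08 0.043 [-0.049 -0.075  0.04 ]
-0.07 0.045 [-0.049 -0.065  0.041]
-0.06 0.043 [-0.049 -0.055  0.04 ]
-0.05 0.043 [-0.049 -0.045  0.04 ]
-0.04 0.044 [-0.05  -0.035  0.04 ]
-0.03 0.044 [-0.05  -0.025  0.04 ]
-0.02 0.04 [-0.049 -0.016  0.036]
-0.01 0.04 [-0.047 -0.006  0.037]
lid 686
0.11 1 [0.589 0.088 0.128]
0.13 2 [0.582 0.061 0.143]
0.15 1 [0.576 0.034 0.154]
0.21 4 [0.563 0.067 0.223]
0.23 140 [0.559 0.06  0.235]
```

View pics/a4.png

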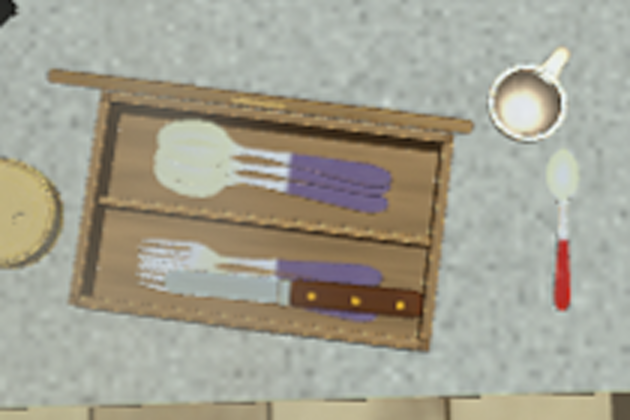

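The knife now lies flat inside the front compartment (z ≤ 0.045, handle from crop (420,303) to tip (168,283)), and the bystanders are unmoved. Depth shows the lid at about 1.37 rad. With the tool vertical the wrist tops out about 0.47 m above the TCP, which would hit the cabinets behind the lid. So I'll turn and tilt the tool forward before reaching over the lid.

```bash
python3 -m creep '[[[0,0,-15],[0,0,0.172]],[[0,0,-15],[0,0,0.172]],[[0,0,-15],[0,0,0.172]],[[0,0,-15],[0,0,0.172]],[[0,0,-10],[0,0,0.172]],[[0,0,0],[0,0,0.172]],[[0,0,0],[0,0,0.172]],[[0,0,0],[0,0,0.172]],[[0,0,0],[0,0,0.172]],[[0,0,0],[0,0.18,0]],[[0,0,0],[0,0.18,0]],[[0,0,0],[0,0.18,0]]]' && python3 -m creep '[[[0,0,0],[0,0,0]],[[0,0,0],[0,0,0]]]'
cat > plan.py <<'E'
from h import *
ex=np.array([.988,-.152,0]);ey=np.array([.152,.988,0]);O=np.array([.5,.072,0])
def B(x,y,z): return O+x*ex+y*ey+np.array([0,0,z])
def tgt(th,s=.018,b=.54,y=-.04,gap=0.):
    X=np.array([np.cos(b),np.sin(b)]);Z=np.array([np.sin(b),-np.cos(b)])
    r=.175 if th>np.pi/2-b else .175-s
    p=np.array([-r*np.cos(th)+.009*np.sin(th),r*np.sin(th)+.009*np.cos(th)])+(.011+gap)*X
    if th>np.pi/2-b: p=p+s*Z
    return B(.09+p[0],y,.061+p[1])
o=bot.get_obs();T=np.array(o["eef_pos"]);Rm=R.from_quat(o["tool_rot"]).as_matrix()
def steps(pts,T=T):
    for q in pts: print(q.round(3),(Rm.T@(q-T)*1000).round(1)); T=q
if __name__=="__main__":
    print(T,Rm.round(3).tolist(),o["joint_pos"])
    a=tgt(1.37,gap=.03)
    steps([a+[0,0,.06],a]+[tgt(t) for t in (1.37,1.2,1.0,.8,.6)])
E
python3 plan.py
```

```text
clock: 10.35
eef_pos: [0.405, -0.2178, 0.3022]
tool_rot: [0.96, -0.073, 0.269, 0.021]
ft_force: [-0.7, -0.7, -0.4]
grip_width: 0.0004
grasp_force: 0.0
clock: 10.6
eef_pos: [0.4058, -0.219, 0.304]
tool_rot: [0.961, -0.074, 0.266, 0.021]
ft_force: [0.2, -0.1, 0.7]
grip_width: 0.0002
grasp_force: 0.0
[ 0.40583621 -0.21904697  0.30400306] [[0.847, -0.153, 0.508], [-0.131, -0.988, -0.08], [0.515, 0.001, -0.857]] [-0.65894556 -0.23500256 -0.42603532  0.8957294   0.25072372  2.69844882]
[0.601 0.016 0.3  ] [ 132.5 -262.2   83.9]
[0.601 0.016 0.24 ] [-30.9  -0.1  51.4]
[0.576 0.02  0.224] [-30.   0.  -0.]
[0.547 0.024 0.218] [-28.4   0.   -9. ]
[0.516 0.029 0.204] [-34.2   0.   -4.2]
[0.49  0.033 0.186] [-31.3   0.    2.3]
[0.469 0.036 0.163] [-30.2   0.    8.5]
```

The last joint would hit its limit there, so I turn the tool half a turn about its own axis first (same fingers, x and y reversed).

```bash
python3 -m creep '[[[0,0,0],[0,0,-0.185]],[[0,0,0],[0,0,-0.185]],[[0,0,0],[0,0,-0.185]],[[0,0,0],[0,0,-0.185]],[[0,0,0],[0,0,-0.185]],[[0,0,0],[0,0,-0.185]],[[0,0,0],[0,0,-0.185]],[[0,0,0],[0,0,-0.185]],[[0,0,0],[0,0,-0.185]],[[0,0,0],[0,0,-0.185]],[[0,0,0],[0,0,-0.185]],[[0,0,0],[0,0,-0.185]]]' && python3 -m creep '[[[0,0,0],[0,0,-0.185]],[[0,0,0],[0,0,-0.185]],[[0,0,0],[0,0,-0.185]],[[0,0,0],[0,0,-0.185]],[[0,0,0],[0,0,-0.182]],[[-22,44,14],[0,0,0]],[[-22,44,14],[0,0,0]],[[-22,44,14],[0,0,0]],[[-22,44,14],[0,0,0]],[[-22,44,14],[0,0,0]],[[-22,42,14],[0,0,0]],[[0,0,0],[0,0,0]]]' && python3 -m creep '[[[0,0,0],[0,0,0]]]' && python3 plan.py
```

```text
clock: 12.1
eef_pos: [0.4077, -0.2198, 0.3048]
tool_rot: [0.49, 0.83, 0.099, 0.248]
ft_force: [0.6, -0.4, -0.6]
grip_width: -0.0
grasp_force: 0.0
clock: 13.6
eef_pos: [0.6042, 0.0208, 0.299]
tool_rot: [0.071, 0.961, -0.02, 0.266]
ft_force: [-1.0, 0.0, -0.7]
grip_width: -0.0001
grasp_force: 0.0
clock: 13.72
eef_pos: [0.601, 0.0174, 0.2984]
tool_rot: [0.073, 0.961, -0.021, 0.266]
ft_force: [0.3, 0.0, 0.4]
grip_width: -0.0
grasp_force: 0.0
[0.60098932 0.0173923  0.29844126] [[-0.848, 0.152, 0.508], [0.13, 0.988, -0.079], [-0.514, -0.001, -0.858]] [ 0.09216069  0.0328205  -0.21236679  0.79939919 -0.12550459  0.21052204]
[0.601 0.016 0.3  ] [-0.9 -1.4 -1.2]
[0.601 0.016 0.24 ] [30.8  0.1 51.5]
[0.576 0.02  0.224] [30.  0.  0.]
[0.547 0.024 0.218] [28.4  0.  -8.9]
[0.516 0.029 0.204] [34.2  0.  -4.2]
[0.49  0.033 0.186] [31.3  0.   2.3]
[0.469 0.036 0.163] [30.2  0.   8.5]
```

```bash
python3 -m creep '[[[10,0,17],[0,0,0]],[[10,0,17],[0,0,0]],[[10,0,17],[0,0,0]],[[8,0,0],[0,0,0]],[[8,0,0],[0,0,0]],[[7,0,0],[0,0,0]],[[0,0,0],[0,0,0]]]'; python3 look.py a5
python3 - <<'E'
from h import *
p=vision.camera("top"); cv2.imwrite("pics/a6.png",cv2.resize(p["image"][150:330,210:420],None,fx=3,fy=3,interpolation=cv2.INTER_CUBIC))
E
```

```text
clock: 14.6
eef_pos: [0.5799, 0.0195, 0.2275]
tool_rot: [0.074, 0.961, -0.021, 0.266]
ft_force: [-0.2, 0.4, -0.5]
grip_width: 0.0002
grasp_force: 0.0
14.6 [0.5799 0.0195 0.2275] [[-0.847, 0.153, 0.508], [0.131, 0.988, -0.079], [-0.515, -0.0, -0.857]] [-0.2  0.4 -0.5] 0.00015637213940929078
knife 0.68 [278. 260.] [0.447 0.019 0.038]
handle_end 0.94 [279. 282.] [ 0.432 -0.061  0.041]
blade_tip 0.67 [273. 234.] [0.46  0.147 0.031]
```

View pics/a5.png

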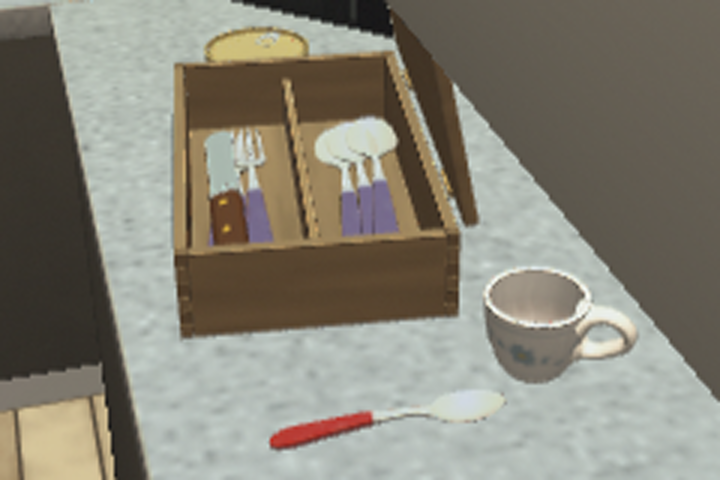

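The knife lies flat in the front compartment (crop (228,190)). The wall cabinet hides most of the lid and the gripper from this camera, so I check the top view.

View pics/a6.png

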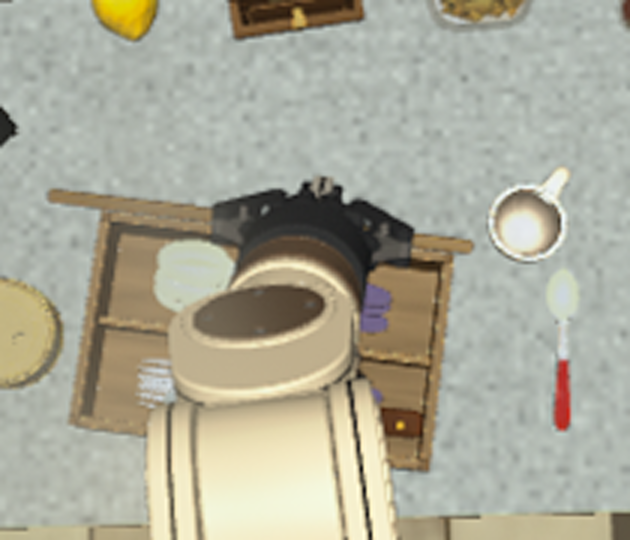

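Run:
```python
from h import *
o=bot.get_obs();T=np.array(o["eef_pos"]);Rm=R.from_quat(o["tool_rot"]).as_matrix()
p=vision.camera("side")
v,u=np.mgrid[185:300,300:380]; z=p["z_map"][185:300,300:380]
M=cv2.Rodrigues(np.array(p["rvec"]))[0]
c=np.stack([u,v,np.ones_like(u)],-1)@np.linalg.inv(p["K"]).T*z[...,None]
P=((c-np.array(p["tvec"]).ravel())@M).reshape(-1,3)
b=np.stack([(P[:,0]-.5)*.988-(P[:,1]-.072)*.152,(P[:,0]-.5)*.152+(P[:,1]-.072)*.988,P[:,2]],1)
for y0 in (-.13,-.09,-.05,0,.05,.1):
    s=b[(abs(b[:,1]-y0)<.012)&(b[:,0]>.085)&(b[:,2]>.03)&(b[:,0]<.25)]
    print(y0,len(s),s[np.argsort(s[:,2])][::max(1,len(s)//8)].round(3).tolist())
w_=vision.camera("wrist"); cv2.imwrite("pics/w1.png",w_["image"])
```

```text
-0.13 66 [[0.085, -0.141, 0.032], [0.085, -0.137, 0.057], [0.097, -0.142, 0.065], [0.095, -0.14, 0.069], [0.086, -0.14, 0.075], [0.086, -0.141, 0.078], [0.091, -0.142, 0.084], [0.089, -0.142, 0.103], [0.087, -0.14, 0.118]]
-0.09 27 [[0.086, -0.081, 0.057], [0.09, -0.095, 0.058], [0.085, -0.087, 0.059], [0.089, -0.088, 0.061], [0.088, -0.093, 0.062], [0.089, -0.078, 0.062], [0.088, -0.093, 0.068], [0.087, -0.088, 0.074], [0.086, -0.08, 0.078]]
-0.05 13 [[0.087, -0.055, 0.056], [0.086, -0.039, 0.057], [0.086, -0.049, 0.058], [0.085, -0.054, 0.058], [0.088, -0.048, 0.066], [0.088, -0.061, 0.068], [0.088, -0.051, 0.07], [0.087, -0.041, 0.072], [0.086, -0.057, 0.075], [0.086, -0.047, 0.077], [0.086, -0.061, 0.079], [0.085, -0.04, 0.08], [0.085, -0.051, 0.081]]
0 11 [[0.087, -0.008, 0.057], [0.086, 0.001, 0.057], [0.085, 0.008, 0.058], [0.085, -0.006, 0.059], [0.088, -0.012, 0.066], [0.089, 0.002, 0.066], [0.088, 0.01, 0.069], [0.087, -0.005, 0.071], [0.087, 0.005, 0.074], [0.086, 0.002, 0.077], [0.085, 0.009, 0.081]]
0.05 8 [[0.086, 0.052, 0.058], [0.085, 0.061, 0.059], [0.088, 0.052, 0.068], [0.088, 0.062, 0.071], [0.087, 0.044, 0.074], [0.086, 0.055, 0.076], [0.086, 0.049, 0.081], [0.085, 0.061, 0.083]]
0.1 11 [[0.086, 0.097, 0.057], [0.085, 0.106, 0.058], [0.085, 0.089, 0.059], [0.086, 0.111, 0.059], [0.088, 0.092, 0.06], [0.088, 0.093, 0.069], [0.088, 0.107, 0.07], [0.086, 0.099, 0.076], [0.086, 0.11, 0.079], [0.085, 0.09, 0.083], [0.085, 0.106, 0.083]]
```

View pics/w1.png

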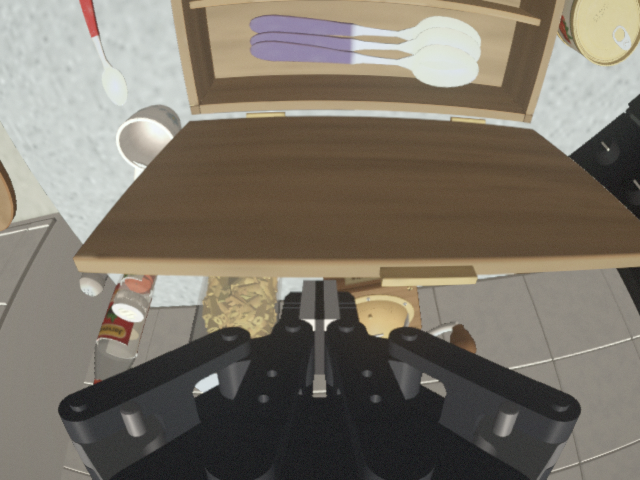

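The wrist view shows the closed fingertips (320,300) just behind the lid's front edge (y≈265), left of the tab (430,275). The lid leans forward as measured, and I now swing it down.

```bash
python3 -m creep '[[[6,0,0],[0,0,0]],[[9,0,-3],[0,0,0]],[[10,0,-3],[0,0,0]],[[10,0,-3],[0,0,0]],[[11,0,-2],[0,0,0]],[[11,0,-1],[0,0,0]],[[12,0,-1],[0,0,0]],[[0,0,0],[0,0,0]]]'
python3 - <<'E'
from plan import *
print((Rm.T@(tgt(1.0)-T)*1000).round(1)); steps([tgt(.8),tgt(.6)],tgt(1.0))
p=vision.camera("top")
for h in np.arange(.15,.26,.01):
    pass
v,u=np.mgrid[200:315,220:290]; z=p["z_map"][200:315,220:290]
M=cv2.Rodrigues(np.array(p["rvec"]))[0]
c=np.stack([u,v,np.ones_like(u)],-1)@np.linalg.inv(p["K"]).T*z[...,None]
P=((c-np.array(p["tvec"]).ravel())@M).reshape(-1,3)
b=np.stack([(P[:,0]-.5)*.988-(P[:,1]-.072)*.152,(P[:,0]-.5)*.152+(P[:,1]-.072)*.988,P[:,2]],1)
s=b[(b[:,1]>.08)&(b[:,1]<.13)&(b[:,2]>.08)&(b[:,2]<.27)]; print(len(s)); k=s[s[:,2]>np.sort(s[:,2])[-40]].mean(0); print(k,"theta~",np.arctan2(k[2]-.061,.09-k[0]))
E
```

```text
clock: 15.95
eef_pos: [0.5134, 0.0296, 0.2012]
tool_rot: [0.074, 0.961, -0.021, 0.264]
ft_force: [0.5, -0.2, 0.5]
grip_width: 0.0
grasp_force: 0.0
[-3.4 -0.1 -0.8]
[0.49  0.033 0.186] [31.3  0.   2.4]
[0.469 0.036 0.163] [30.2  0.   8.6]
810
[-0.00236661  0.10908445  0.21103441] theta~ 1.0189588878485498
```

The lid follows (now about 1.0 rad). I continue to about 0.6 rad, then back off and straighten the tool.

```bash
python3 -m creep '[[[9,0,0],[0,0,0]],[[10,0,1],[0,0,0]],[[10,0,2],[0,0,0]],[[10,0,2],[0,0,0]],[[10,0,3],[0,0,0]],[[10,0,3],[0,0,0]],[[0,0,0],[0,0,0]],[[-15,0,-20],[0,0,0]],[[0,0,-30],[0,0,0]],[[0,0,0],[0,0.18,0]],[[0,0,0],[0,0.18,0]],[[0,0,0],[0,0.18,0]]]'; python3 -m creep '[[[0,0,0],[0,0,0]],[[0,0,0],[0,0,0]]]'
python3 - <<'E'
from plan import *
print(Rm.round(3).tolist(),o["joint_pos"])
p=vision.camera("top"); cv2.imwrite("pics/a7.png",cv2.resize(p["image"][150:330,210:420],None,fx=3,fy=3,interpolation=cv2.INTER_CUBIC))
v,u=np.mgrid[200:315,220:410]; z=p["z_map"][200:315,220:410]
M=cv2.Rodrigues(np.array(p["rvec"]))[0]
c=np.stack([u,v,np.ones_like(u)],-1)@np.linalg.inv(p["K"]).T*z[...,None]
P=((c-np.array(p["tvec"]).ravel())@M).reshape(-1,3)
b=np.stack([(P[:,0]-.5)*.988-(P[:,1]-.072)*.152,(P[:,0]-.5)*.152+(P[:,1]-.072)*.988,P[:,2]],1)
s=b[(b[:,1]>.1)&(b[:,1]<.138)&(b[:,2]>.075)&(b[:,2]<.27)&(b[:,0]>-.08)&(b[:,0]<.08)]; f=np.polyfit(s[:,0],s[:,2],1); th=np.arctan(-f[0]); print(len(s),s.min(0),s.max(0),"theta",th)
def C(t,r=.15): return B(.09-r*np.cos(t)+.009*np.sin(t)+.011,-.04,.061+r*np.sin(t)+.009*np.cos(t))
steps([C(th)+[0,0,.01]]+[C(t) for t in (th,.75*th,.5*th,.25*th,0.)])
E
```

```text
clock: 17.5
eef_pos: [0.4587, 0.0385, 0.2151]
tool_rot: [0.077, 0.997, 0.001, -0.001]
ft_force: [0.9, 0.9, -0.2]
grip_width: -0.0003
grasp_force: 0.0
clock: 17.75
eef_pos: [0.4577, 0.0383, 0.2127]
tool_rot: [0.077, 0.997, -0.0, -0.0]
ft_force: [-0.8, 0.5, 0.4]
grip_width: 0.0
grasp_force: 0.0
[[-0.988, 0.153, -0.001], [0.153, 0.988, -0.001], [0.0, -0.001, -1.0]] [ 8.38270458e-02  1.70293541e-01 -1.33067352e-01  1.26803505e+00
 -5.25424076e-04  2.37815419e-01]
893 [-0.05371743  0.10003382  0.0764359 ] [0.07992235 0.13798485 0.17165913] theta 0.5957039353611709
[0.476 0.035 0.163] [-18.6  -0.2  50.1]
[0.476 0.035 0.153] [-0.  0. 10.]
[0.464 0.037 0.134] [12.3 -0.  18.7]
[0.455 0.039 0.114] [ 9.4  0.  20.3]
[0.448 0.039 0.092] [ 6.2  0.  21.5]
[0.446 0.04  0.07 ] [ 3.   0.  22.2]
```

```bash
python3 -m creep '[[[-9,0,25],[0,0,0]],[[-9,0,25],[0,0,0]],[[0,0,10],[0,0,0]],[[6,0,9],[0,0,0]],[[6,0,9],[0,0,0]],[[5,0,10],[0,0,0]],[[5,0,10],[0,0,0]],[[3,0,11],[0,0,0]],[[3,0,11],[0,0,0]],[[1,0,8],[0,0,0]],[[1,0,7],[0,0,0]],[[0,0,0],[0,0,0]]]' && python3 -m creep '[[[1,0,3],[0,0,0]],[[0,0,3],[0,0,0]],[[0,0,2],[0,0,0]],[[0,0,2],[0,0,0]],[[0,0,0],[0,0,0]],[[0,0,0],[0,0,0]]]'
```

```text
clock: 19.3
eef_pos: [0.4459, 0.0401, 0.0779]
tool_rot: [0.077, 0.997, -0.0, -0.001]
ft_force: [0.5, 0.4, 0.5]
grip_width: 0.0
grasp_force: 0.0
clock: 20.05
eef_pos: [0.4456, 0.0404, 0.0695]
tool_rot: [0.077, 0.997, -0.0, 0.001]
ft_force: [-2.6, -0.3, 7.4]
grip_width: -0.0001
grasp_force: 3.9
```

The force has risen to 7 N at lid-shut height. I lift off and check.

```bash
python3 -m creep '[[[0,0,2],[0,0,0]],[[0,0,0],[0,0,0]],[[0,0,-6],[0,0,0]],[[0,0,-20],[0,0,0]],[[0,0,-40],[0,0,0]],[[0,0,-50],[0,0,0]],[[40,-40,-20],[0,0,0]],[[40,-45,0],[0,0,0]],[[20,-50,0],[0,0,0]],[[0,-50,0],[0,0,0]],[[0,-50,0],[0,0,0]],[[0,0,0],[0,0,0]]]'
python3 - <<'E'
from plan import *
print(T,o["clock"])
p=vision.camera("top"); cv2.imwrite("pics/a8.png",cv2.resize(p["image"][150:330,210:420],None,fx=3,fy=3,interpolation=cv2.INTER_CUBIC))
v,u=np.mgrid[200:315,220:410]; z=p["z_map"][200:315,220:410]
M=cv2.Rodrigues(np.array(p["rvec"]))[0]
c=np.stack([u,v,np.ones_like(u)],-1)@np.linalg.inv(p["K"]).T*z[...,None]
P=((c-np.array(p["tvec"]).ravel())@M).reshape(-1,3)
s=P[(P[:,2]>.05)&(P[:,2]<.12)]
r=cv2.minAreaRect(s[:,:2].astype(np.float32)); print(r)
b=np.stack([(s[:,0]-.5)*.988-(s[:,1]-.072)*.152,(s[:,0]-.5)*.152+(s[:,1]-.072)*.988,s[:,2]],1)
b=b[(abs(b[:,1])<.12)&(b[:,0]>-.075)&(b[:,0]<.07)]
f=np.linalg.lstsq(np.c_[b[:,:2],np.ones(len(b))],b[:,2],rcond=None)[0]; print("slope",f,len(b))
E
```

```text
clock: 21.55
eef_pos: [0.3097, -0.1791, 0.2025]
tool_rot: [0.08, 0.997, -0.0, -0.0]
ft_force: [0.8, 0.9, 0.5]
grip_width: -0.0002
grasp_force: 0.0
[ 0.30969397 -0.1790662   0.20249383] 21.55
((0.5034187436103821, 0.025250643491744995), (0.2253081351518631, 0.40431055426597595), 3.8796823024749756)
slope [-0.00033183 -0.00080227  0.06983162] 6517
```

View pics/a8.png

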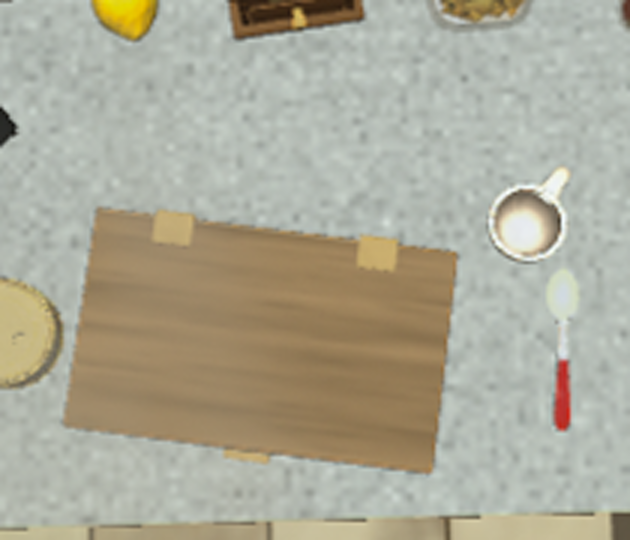

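The lid is flat on the rim (slope 0.0003, top at z 0.070), and the box, cup (527,222), spoon (562,340) and tin (10,330) stand where they did. I hand the job in.

```bash
python3 -c "
from workcell import workorder
print(workorder.job_done())"
```

```text
the job is handed in; nothing more can be done
None
```

The knife lies wholly inside the box, the lid is pressed fully shut, and nothing else moved that I could see; I handed the job in at about 21.6 s of the allowed 54 s, and no verdict came back.

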